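Roll the enclosure into the closing bay and snap its cover shut

TASK

Push the enclosure along the rollers, without lifting it, into the bay until it is home against the end stop and the catch has sprung up behind it. Then press its cover down, one end after the other, until you feel each click and it lies flat on the rim all the way round. Be firm but gentle: do not ram the box or hammer the cover (stay well under 60 N), and leave the other things on the bench where they are.

Things in the scene. Friction and masses are not known exactly. Their poses are not given: they have to be found in the camera images.
- track: Fixed roller track, 141 mm wide; origin on the bench, z up, x across; boxes travel towards its own -y. Eleven free-turning steel rollers (24 mm diameter, pitch 30 mm, tops at z = 50 mm) lie at y = -8 to 292 mm between aluminium cheeks 124 mm apart, 6 mm thick, tops at z = 68 mm, reaching from y = -15 to 320 mm.
- mouth (a point): Mouth of the bay on the track's centre line, track frame (0, -20, 49.5) mm, at floor level. A lead-in (y = 10 to -20 mm) narrows to the bay, whose cheeks are 116 mm apart, outer width 140 mm, tops at z = 85 mm. The plain bay floor begins at y = -30 mm, z = 49.5 mm.
- bay (a point): Where the centre of the enclosure's underside is when fully home in the bay: track frame (0, -130, 49.5) mm, axes as the track's. The solid end stop's face is at track y = -200 mm (70 mm further on); stop 140 mm wide, 12 mm thick, top at z = 100 mm.
- catch (a joint): Sprung steel catch in the middle of the bay floor: a 26 mm wide ramp, pressed down by the enclosure's bottom as it passes (about 1 N). It springs up behind the rear wall, 6 mm proud of the floor, only for the last 3 mm before the end stop. 0 rad = up; about 0.17 rad = pressed down.
- box: Loose instrument enclosure: open beige plastic box 110 (x) by 140 (y) by 60 (z, without cover) mm, 6 mm walls, about 0.65 kg (varies); origin at the centre of its underside. Starts on the rollers, within 0.05 rad and 3 mm of the track's line. Rolls lightly; slides with friction on the bay floor. Push it on its rear (+y) wall, below the cover.
- cover: Loose beige snap cover on the box, 110 by 140 by 5 mm, origin at the centre of its underside, axes as the box's. Four tabs, two under each end near the corners, reach inside and stand on sprung clips: underside 69.9 mm above the box's underside at the start; 60 mm (resting on the rim) once clicked all round.
- end_n (a point): Middle of the cover's rear, upstream (+y) end (in the box's frame) on its top face, 13.5 mm in from the end, half-way between that end's two tabs: the place to press. With about 8 to 12 N here the end gives way with a click some 4 mm down, the other end acting as a hinge, and drops on to the rim; this point is then 65 mm above the box's underside (74.9 at the start).
- end_s (a point): Middle of the cover's front, downstream (-y) end (in the box's frame) on its top face, 13.5 mm in from the end, half-way between that end's two tabs: the place to press. With about 8 to 12 N here the end gives way with a click some 4 mm down, the other end acting as a hinge, and drops on to the rim; this point is then 65 mm above the box's underside (74.9 at the start).
- tab_ne (a point): Point on the cover's top face over its tab in the +y, +x corner (box's frame): 36 mm from the cover's middle line in x, 13.5 mm in from the end. 74.9 mm above the box's underside at the start, 65 mm when its tab has clicked fully down; a clicked tab stays down.
- tab_nw (a point): Point on the cover's top face over its tab in the +y, -x corner (box's frame): 36 mm from the cover's middle line in x, 13.5 mm in from the end. 74.9 mm above the box's underside at the start, 65 mm when its tab has clicked fully down; a clicked tab stays down.
- tab_se (a point): Point on the cover's top face over its tab in the -y, +x corner (box's frame): 36 mm from the cover's middle line in x, 13.5 mm in from the end. 74.9 mm above the box's underside at the start, 65 mm when its tab has clicked fully down; a clicked tab stays down.
- tab_sw (a point): Point on the cover's top face over its tab in the -y, -x corner (box's frame): 36 mm from the cover's middle line in x, 13.5 mm in from the end. 74.9 mm above the box's underside at the start, 65 mm when its tab has clicked fully down; a clicked tab stays down.
- driver: Screwdriver, 190 mm long, lying on the bench; bystander.
- spool: Empty-looking grey wire reel, 60 mm diameter, 42 mm high, standing on the bench; bystander. Origin at its underside.
- spray: Aluminium spray can, 52 mm diameter, 150 mm high, standing on the bench; bystander. Origin at its underside.
- meter: Black hand multimeter 75 by 140 by 38 mm, lying on the bench; bystander. Origin at its underside.
Things that resemble listed ones, but are neither listed nor needed, are in the scene too. Of the things that look like the box, the middle-sized one is meant. Leave any orange look-alike of the cover alone.

How it is judged:
By the outcome, as a careful person would: the job done as asked, in the order asked, and still so for the second after the job is handed in, with the robot touching nothing.
It also fails if it takes over 51 s, if anything falls off the work surface, if the arm or the gripper's body presses on something with over 40 N, if the wrist force passes 120 N, or if a joint passes its speed limit or range.

ROBOT

A 6-joint arm with a two-finger parallel gripper is mounted at the origin on the work surface. World frame = base frame: x ahead of the robot, y to its left, z up, the work surface at z = 0. Lengths are in mm, angles in rad, forces in N, time in s.
With the tool pointing down it reaches from about 350 to 875 mm from the base axis. Payload 4.2 kg.
Tool frame: the origin (TCP) lies at the very end of the fingers, on their centre line; the grasp point (between the pads) lies 19 mm behind it; z points along the fingers, y is the line along which they close (so a half turn about z gives the same grasp; the last joint's range is limited). The gripper opens to 85 mm and grips with 20 to 120 N. Pads are 22 mm wide; open, the fingers measure 114 mm over their backs; the gripper's body (76 mm by 85 mm) begins 54 mm behind the grasp point. The pads swing forward as they close: fully open they stand 13 mm farther back than shut.
Start: joints at [-0.928, 0.385, 0.008, 0, -1.194, -0.259], TCP at [234.043, -579.503, 231.312] pointing down, gripper open.
Joint ranges: [-3.14, 3.14], [-1.21, 2.06], [-1.07, 1.41], [-3.16, 2.05], [-2.99, -0.16], [-3.1, 3.1]. Speed limits (rad/s): [2.79, 2.79, 3.14, 3.14, 3.14, 3.14].

INTERFACE

Orientations are given as a unit quaternion [x, y, z, w].
In Python, from bench import arm, optics gives the robot as it stands. The module is installed in compiled form; this text tells all that it offers.
- The arm moves only by the tool step_arm, never from a script. Its argument "motion" is a list of rows, each an object with "dr": the turn, a rotation vector about the tool's x, y, z in units of 8 degrees (1.0 is 8 degrees), a list of three; "slide": the shift along the tool's x, y, z in mm, a list of three; "jaw": the finger opening in mm, from 0 to 85.4. A call has exactly 8 rows; each row is the pose to reach, as a shift and turn from the pose commanded when the call began, along the tool's axes at that moment; what a row does not reach only later rows make up. A row lasts 1/8 s, in which the tool goes at most 62.5 mm and 10.7 degrees, less where a joint would pass 70% of its speed; a pose out of reach is approached as far as the arm can. A call with a gripper value outside its range is refused whole. The fingers move at their own pace and stop on an object; the grip force is fixed at half the most. Time passes only in rows, so rows that repeat a pose let the fingers close, or fill a call up. It gives the time, the measured TCP pose, the force, the opening and the grip force at its end, in the units of the state.
- arm.read_state(): the state, without advancing time (a new reading comes with each control period).
- optics.get_image(name): name is "scene" or "top"; returns the picture (400x640x3 uint8, blue, green, red); there is no depth.
- optics.camera_info(name): a dict with "camera_matrix" (3x3 intrinsics, pixels), "view" (4x4, takes a point from world to camera coordinates). Camera axes: x right, y up, looking along -z (the intrinsics and any distortion apply to the point x, -y, -z); pixel columns grow to the right and rows downward; lengths in mm; the calibration is good to about 2 mm. A picture is of the moment at which its call begins. camera_info takes no time and is no camera call.
- arm.job_done(): hands the job in; it is judged then, once.
The state is a dict: "clock": time; "joints": joint angles; "joint_vel": joint speeds; "joint_efforts": joint torques, N m; "position": TCP position; "ee_rot": TCP orientation; "contact_force": force on the tool from outside, world axes, zero at the start; "wrist_torque": the same for the moment, N m; "gripper_width": finger opening in mm; "grasp_force": force on a finger pad.
Only numpy, scipy, OpenCV 4.12 (cv2) and the standard library are available. Lean on these libraries where they do the work, as an engineer would, in place of code of your own. Each camera call takes 0.05 s, during which the arm holds its last target. There are 200 camera calls.

## Working session

There is one attempt and no reset: what is moved stays moved. The work goes in short steps, Python scripts to look and compute and a tool call to move; the robot and the scene stay as the last step left them, time stands still between calls to the robot, and variables do not carry over. Pictures are saved under pics/ and viewed, at most 10 in all, crops included, and the job is handed in when it is done.

Besides the shell and the picture viewer there is one more tool, called after ">>>" as a command line: name --argument value ..., lists and objects as JSON in quotes. step_arm: Moves the arm, as the interface text tells. Its arguments: {"type":"object","properties":{"motion":{"type":"array","items":{"type":"object","properties":{"dr":{"type":"array","items":{"type":"number"}},"slide":{"type":"array","items":{"type":"number"}},"jaw":{"type":"number"}}}}},"required":["motion"]}

```bash
mkdir -p pics; python3 - <<'E'
from bench import arm, optics
import cv2, numpy as np
for n in("scene","top"):
    cv2.imwrite(f"pics/{n}0.png",optics.get_image(n))
    i=optics.camera_info(n);print(n,{k:np.round(v,4).tolist() if not isinstance(v,str) else v for k,v in i.items()})
print(arm.read_state())
E
```

```text
scene {'camera_matrix': [[480.835, 0.0, 322.0785], [0.0, 480.835, 192.7282], [0.0, 0.0, 1.0]], 'view': [[0.5547, 0.8321, 0.0019, -341.6616], [-0.6341, 0.4212, 0.6484, 229.626], [0.5387, -0.3609, 0.7613, -1917.8175], [0.0, 0.0, 0.0, 1.0]]}
top {'camera_matrix': [[398.8316, 0.0, 322.5287], [0.0, 398.8316, 206.7188], [0.0, 0.0, 1.0]], 'view': [[-0.0101, -0.9999, -0.0007, 68.9246], [0.9945, -0.0101, 0.1046, -520.8418], [-0.1046, 0.0004, 0.9945, -1316.5711], [0.0, 0.0, 0.0, 1.0]]}
{'clock': 0.1, 'joints': array([-9.28398453e-01,  3.85459062e-01,  6.78322562e-03, -4.11436644e-04,
       -1.19395685e+00, -2.58600349e-01]), 'joint_vel': array([-0.0008237 , -0.002098  ,  0.00234911,  0.0016387 , -0.00173959,
       -0.00228273]), 'joint_efforts': array([-1.83586312e-04, -3.93319988e+01,  1.88929778e+01,  4.19789627e+00,
       -2.57624517e-03,  8.52646753e-07]), 'position': array([ 233.85658296, -579.06222148,  230.35499383]), 'ee_rot': array([-1.90648578e-01,  9.81657904e-01,  9.09828597e-04, -2.27651826e-04]), 'contact_force': array([-0.27343117,  0.28892809, -0.34876918]), 'wrist_torque': array([-0.04984707,  0.00887261,  0.01845881]), 'grasp_force': 0.0, 'gripper_width': 85.18784760984494}
```

View pics/scene0.png

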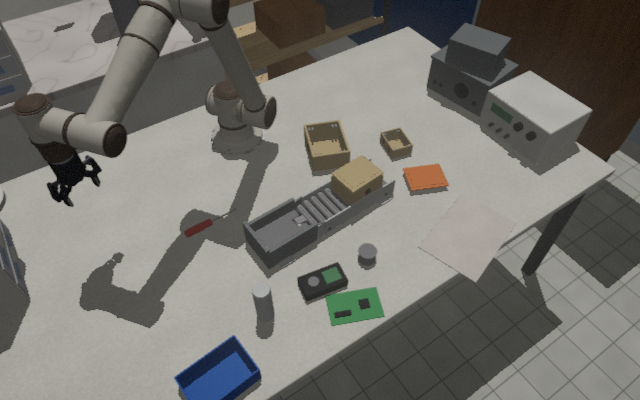

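View pics/top0.png

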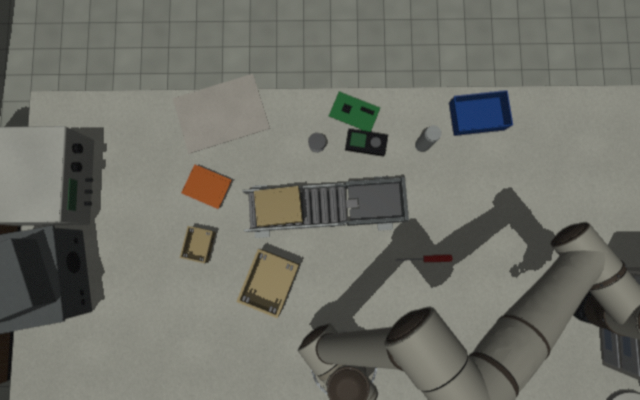

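Box candidates in the top view are the covered one on the rollers (277,206), a larger open one (270,280) and a smaller open one (198,243). The orange plate (207,186) is the look-alike cover. I choose the middle-sized, covered box on the track, and I'm taking a close crop to check it.

```bash
python3 - <<'E'
import cv2
a=cv2.imread("pics/top0.png")[165:245,235:425]
cv2.imwrite("pics/c1.png",cv2.resize(a,None,fx=4.2,fy=4.2,interpolation=cv2.INTER_CUBIC))
E
```

```text
(no output)
```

View pics/c1.png

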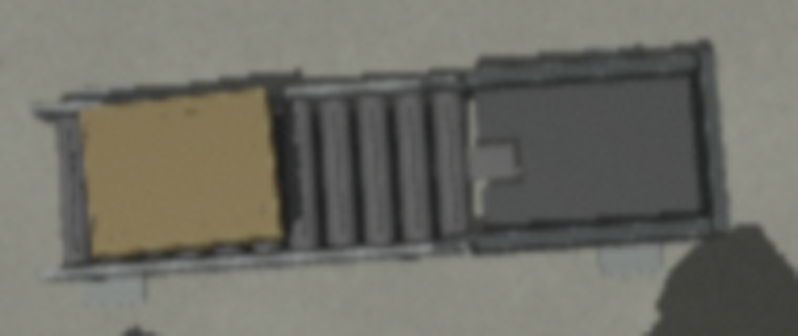

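```bash
cat > h.py <<'E'
import numpy as np
from bench import arm, optics
def world(n,uv,z):
    i=optics.camera_info(n);K=i["camera_matrix"];V=i["view"]
    uv=np.atleast_2d(uv).astype(float)
    d=np.c_[(uv[:,0]-K[0,2])/K[0,0],-(uv[:,1]-K[1,2])/K[1,1],-np.ones(len(uv))]@V[:3,:3]
    c=-V[:3,:3].T@V[:3,3]
    return c+d*((z-c[2])/d[:,2])[:,None]
def pix(n,p):
    i=optics.camera_info(n);p=np.atleast_2d(p)@i["view"][:3,:3].T+i["view"][:3,3]
    q=p*[1,-1,-1]@i["camera_matrix"].T
    return q[:,:2]/q[:,2:]
E
python3 - <<'E'
from h import *
np.set_printoptions(precision=1,suppress=True)
f=lambda L,z:world("top",(np.array(L)+.5)/4.2-.5+[235,165],z)
for nm,L,z in(("stop outer",[(710,42),(728,228)],100),("bay mouth outer",[(477,62),(474,252)],85),("rail ends",[(40,108),(48,278)],68),("cover",[(80,108),(265,87),(282,238),(93,257)],124.9)):
    w=f(L,z);print(nm,w.tolist(),w.mean(0))
    if nm=="cover":print([np.linalg.norm(w[i]-w[i-1]) for i in range(4)], np.arctan2(*(w[0]-w[1]+w[3]-w[2])[:2]))
E
```

```text
stop outer [[614.9262819371971, -198.0658940042087, 100.0], [472.2045214267304, -207.2006823748872, 100.0]] [ 543.6 -202.6  100. ]
bay mouth outer [[603.8656902322518, -20.564106003910382, 85.0], [456.8816632454392, -15.799204125725808, 85.0]] [530.4 -18.2  85. ]
rail ends [[573.9165564802557, 320.3386028836393, 68.0], [441.11451398096085, 312.7654703040263, 68.0]] [507.5 316.6  68. ]
cover [[565.1406381324293, 279.20678496045747, 124.90000000000009], [579.594623741733, 140.95094709983692, 124.90000000000009], [466.3347441094645, 128.76170522441936, 124.90000000000009], [453.66813793228187, 268.69857813664123, 124.90000000000009]] [516.2 204.4 124.9]
[np.float64(111.96669465302605), np.float64(139.0093320699591), np.float64(113.91390587550487), np.float64(140.50897235585768)] -0.09718141152990792
```

```bash
python3 - <<'E'
from h import *
import cv2
x0,y0,t=529.5,4,.073
R=np.array([[np.cos(t),-np.sin(t),0],[np.sin(t),np.cos(t),0],[0,0,1]])
T=lambda P:np.array(P,float)@R.T+[x0,y0,0]
polys=[([(-70,-212,100),(70,-212,100),(70,-200,100),(-70,-200,100)],(0,0,255)),([(-58,-200,85),(-58,-20,85),(-70,-20,85),(-70,-200,85)],(0,255,0)),([(58,-200,85),(58,-20,85),(70,-20,85),(70,-200,85)],(0,255,0)),
([(62,-15,68),(62,320,68),(68,320,68),(68,-15,68)],(255,255,0)),([(-62,-15,68),(-62,320,68),(-68,320,68),(-68,-15,68)],(255,255,0)),([(-55,130,125),(55,130,125),(55,270,125),(-55,270,125)],(255,0,255))]
out=[]
for n,(a,b,c,d),s in(("top",(165,245,235,425),4.2),("scene",(145,275,235,405),4.2)):
    im=cv2.resize(cv2.imread(f"pics/{n}0.png")[a:b,c:d],None,fx=s,fy=s,interpolation=cv2.INTER_CUBIC)
    for P,col in polys:
        q=(pix(n,T(P))-[c,a]+.5)*s
        cv2.polylines(im,[np.round(q).astype(int)],True,col,1)
    cv2.imwrite(f"pics/ov_{n}.png",im)
E
```

```text
(no output)
```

View pics/ov_top.png

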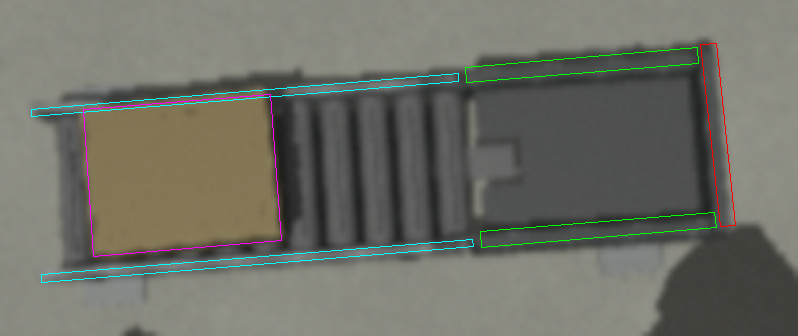

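View pics/ov_scene.png

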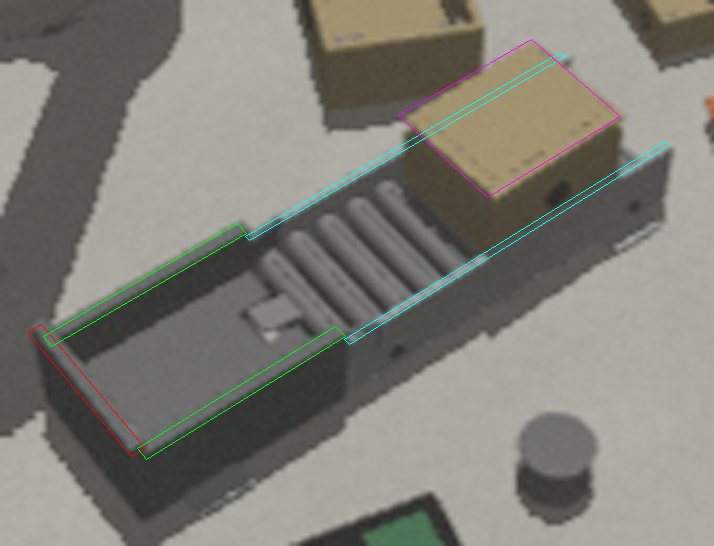

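The crop confirms the covered beige box (about 110 x 140), and the model overlay fits track and box to within about 4 mm. The track origin is near (529,6), yaw 0.073, and the box's centre is near track y ≈ 199. Next I'm planning the approach: fingers tilted so the tips lead, pushing the rear wall.

```bash
cat >> h.py <<'E'
from scipy.spatial.transform import Rotation as Rn
YAW=.073; O=np.array([529.,6.,0])
def tw(p): return Rn.from_euler('z',YAW).apply(p)+O
def wt(p): return Rn.from_euler('z',YAW).inv().apply(np.array(p)-O)
def orient(tilt):
    z=[0,0,-1]; y=-np.array([np.cos(YAW),np.sin(YAW),0]); x=np.cross(y,z)
    return Rn.from_matrix(np.c_[x,y,z])*Rn.from_euler('y',tilt,degrees=True)
def rel(pw,R,s=None):
    s=s or arm.read_state(); R0=Rn.from_quat(s["ee_rot"])
    return np.round(R0.inv().apply(np.array(pw)-s["position"]),1).tolist(), np.round((R0.inv()*R).as_rotvec(degrees=True)/8,2).tolist()
E
python3 - <<'E'
from h import *
s=arm.read_state()
print(rel([400,-130,250],orient(0)), rel(tw([0,310,200]),orient(0)),tw([0,310,200]))
E
```

```text
([-322.1, 354.3, -19.0], [0.01, 0.01, -9.03]) ([-587.4, 727.2, 31.7], [0.01, 0.01, -9.03]) [506.39009386 315.17437175 200.        ]
```

>>> step_arm --motion '[{"slide":[-30,33,-5],"dr":[0,0,-0.8],"jaw":45},{"slide":[-70,77,-10],"dr":[0,0,-1.9],"jaw":45},{"slide":[-112,123,-15],"dr":[0,0,-3],"jaw":45},{"slide":[-154,169,-19],"dr":[0,0,-4.1],"jaw":45},{"slide":[-196,215,-19],"dr":[0,0,-5.2],"jaw":45},{"slide":[-238,261,-19],"dr":[0,0,-6.3],"jaw":45},{"slide":[-280,307,-19],"dr":[0,0,-7.3],"jaw":45},{"slide":[-322,354,-19],"dr":[0,0,-8.3],"jaw":45}]'

```text
clock: 1.1
position: [400.0, -129.2, 250.3]
ee_rot: [-0.699, 0.715, -0.0, 0.0]
contact_force: [1.3, -0.9, 0.1]
gripper_width: 45.3
grasp_force: 0.0
```

```bash
python3 - <<'E'
from h import *
print(rel(tw([0,310,200]),orient(0)),rel(tw([0,310,150]),orient(20)))
E
```

```text
([-446.8, -95.9, 50.4], [-0.0, 0.0, -0.69]) ([-446.8, -95.9, 100.4], [0.12, 2.5, -0.68])
```

>>> step_arm --motion '[{"slide":[-50,-11,2],"dr":[0,0.3,-0.1],"jaw":45},{"slide":[-110,-24,5],"dr":[0,0.6,-0.2],"jaw":45},{"slide":[-170,-37,10],"dr":[0,1,-0.3],"jaw":45},{"slide":[-230,-50,15],"dr":[0,1.4,-0.4],"jaw":45},{"slide":[-290,-63,20],"dr":[0.1,1.8,-0.5],"jaw":45},{"slide":[-350,-75,30],"dr":[0.1,2.2,-0.6],"jaw":45},{"slide":[-405,-87,40],"dr":[0.1,2.5,-0.7],"jaw":45},{"slide":[-447,-96,60],"dr":[0.12,2.5,-0.68],"jaw":45}]'

```text
clock: 2.1
position: [508.6, 316.0, 189.2]
ee_rot: [0.72, -0.672, 0.127, 0.119]
contact_force: [0.7, -0.5, -0.2]
gripper_width: 44.5
grasp_force: 0.0
```

```bash
python3 - <<'E'
from h import *
s=arm.read_state();print(wt(s["position"]))
print(rel(tw([0,298,86]),orient(20)), rel(tw([0,280,86]),orient(20)))
E
```

```text
[  2.26826063 310.64753296 189.17133122]
([-23.5, 2.3, 101.3], [0.01, -0.0, -0.02]) ([-6.6, 2.2, 107.4], [0.01, -0.0, -0.02])
```

>>> step_arm --motion '[{"slide":[-5,1,15],"dr":[0,0,0],"jaw":45},{"slide":[-10,2,35],"dr":[0,0,0],"jaw":45},{"slide":[-16,2,55],"dr":[0,0,0],"jaw":45},{"slide":[-20,2,75],"dr":[0,0,0],"jaw":45},{"slide":[-24,2,92],"dr":[0,0,0],"jaw":45},{"slide":[-25,2,101],"dr":[0,0,0],"jaw":45},{"slide":[-20,2,103],"dr":[0,0,0],"jaw":45},{"slide":[-16,2,104],"dr":[0,0,0],"jaw":45}]'

```text
clock: 3.1
position: [508.1, 291.9, 87.8]
ee_rot: [0.719, -0.672, 0.127, 0.118]
contact_force: [-0.1, -0.9, -0.5]
gripper_width: 44.9
grasp_force: 0.0
```

```bash
python3 - <<'E'
from h import *
import cv2
s=arm.read_state();print(wt(s["position"]),s["contact_force"])
cv2.imwrite("pics/s3.png",cv2.resize(optics.get_image("scene")[130:280,235:425],None,fx=4,fy=4,interpolation=cv2.INTER_CUBIC))
E
```

```text
[-1.41443126e-02  2.86711742e+02  8.78347522e+01] [-0.07421325 -0.92438333 -0.47614549]
```

View pics/s3.png

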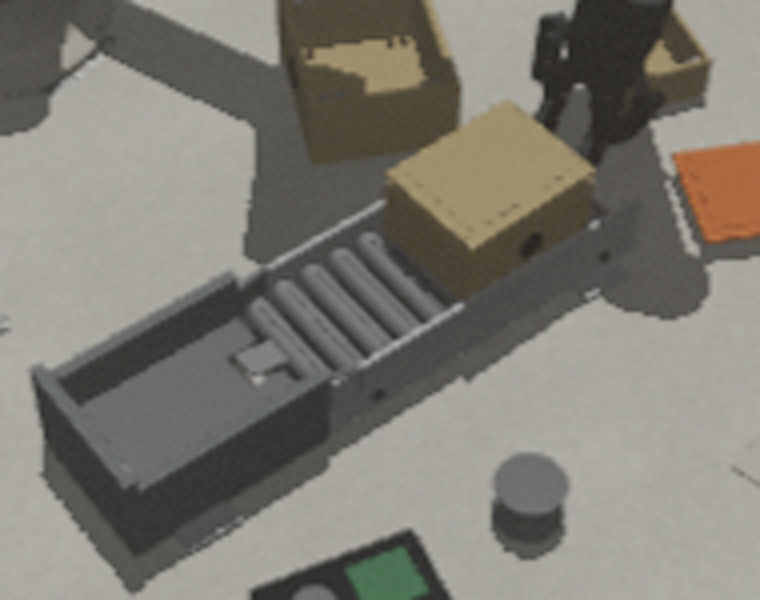

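The fingers (crop ~550–620, 70–150) straddle the centre behind the box's rear wall, clear of the cover. Pushing gently.

>>> step_arm --motion '[{"slide":[2.8,0,1],"jaw":45},{"slide":[5.6,0,2],"jaw":45},{"slide":[8.5,0,3.1],"jaw":45},{"slide":[11.3,0,4.1],"jaw":45},{"slide":[14.1,0,5.1],"jaw":45},{"slide":[17,0,6.2],"jaw":45},{"slide":[19.8,0,7.2],"jaw":45},{"slide":[22.6,0,8.2],"jaw":45}]'

```text
$.motion[0]: bad value
```

>>> step_arm --motion '[{"slide":[3.8,0,1.4],"jaw":45},{"slide":[7.5,0,2.7],"jaw":45},{"slide":[12.2,0,4.4],"jaw":45},{"slide":[16.9,0,6.2],"jaw":45},{"slide":[22.6,0,8.2],"jaw":45},{"slide":[28.2,0,10.3],"jaw":45},{"slide":[33.8,0,12.3],"jaw":45},{"slide":[39.5,0,14.4],"jaw":45}]'

```text
$.motion[0]: bad value
```

```bash
python3 - <<'E'
from h import *
s=arm.read_state();print(wt(s["position"]),s["contact_force"],rel(tw([0,0,87]),orient(20)))
E
```

```text
[-8.24921064e-02  2.86385752e+02  8.79984725e+01] [-0.89016892  0.17102708  0.66721329] ([268.8, -1.8, 98.8], [0.01, 0.0, -0.04])
```

>>> step_arm --motion '[{"slide":[2.8,0,1],"dr":[0,0,0],"jaw":45},{"slide":[5.6,0,2],"dr":[0,0,0],"jaw":45},{"slide":[8.5,0,3.1],"dr":[0,0,0],"jaw":45},{"slide":[11.3,0,4.1],"dr":[0,0,0],"jaw":45},{"slide":[14.1,0,5.1],"dr":[0,0,0],"jaw":45},{"slide":[17,0,6.2],"dr":[0,0,0],"jaw":45},{"slide":[19.8,0,7.2],"dr":[0,0,0],"jaw":45},{"slide":[22.6,0,8.2],"dr":[0,0,0],"jaw":45}]'

```text
clock: 4.15
position: [509.5, 268.1, 87.1]
ee_rot: [0.72, -0.672, 0.127, 0.119]
contact_force: [-0.4, 0.1, 1.4]
gripper_width: 45.1
grasp_force: 0.3
```

>>> step_arm --motion '[{"slide":[3.8,0,1.4],"dr":[0,0,0],"jaw":45},{"slide":[7.5,0,2.7],"dr":[0,0,0],"jaw":45},{"slide":[12.2,0,4.4],"dr":[0,0,0],"jaw":45},{"slide":[16.9,0,6.2],"dr":[0,0,0],"jaw":45},{"slide":[22.6,0,8.2],"dr":[0,0,0],"jaw":45},{"slide":[28.2,0,10.3],"dr":[0,0,0],"jaw":45},{"slide":[33.8,0,12.3],"dr":[0,0,0],"jaw":45},{"slide":[39.5,0,14.4],"dr":[0,0,0],"jaw":45}]'

```text
clock: 5.15
position: [512.2, 225.9, 87.1]
ee_rot: [0.72, -0.672, 0.127, 0.119]
contact_force: [-0.8, 0.9, -0.1]
gripper_width: 44.8
grasp_force: 0.4
```

```bash
python3 - <<'E'
from h import *
import cv2
s=arm.read_state();print(wt(s["position"]),s["contact_force"],rel(tw([0,0,87]),orient(20)))
cv2.imwrite("pics/t4.png",cv2.resize(optics.get_image("top")[165:245,235:425],None,fx=4.2,fy=4.2,interpolation=cv2.INTER_CUBIC))
E
```

```text
[ -0.69561432 220.5064063   87.08531785] [-0.79720642  0.85488301 -0.14091286] ([207.1, -1.9, 75.6], [0.01, -0.0, -0.04])
```

View pics/t4.png

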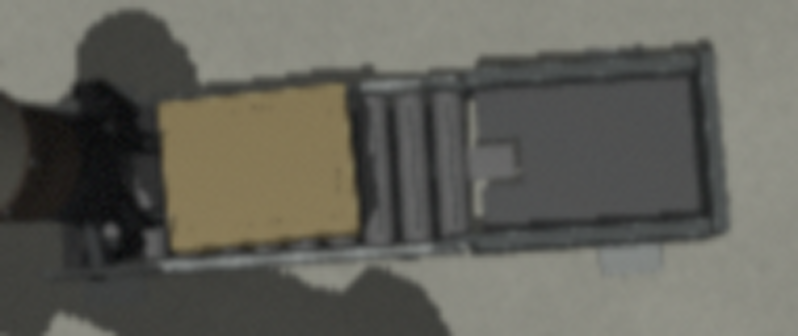

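Cover outline is now at crop (160–360, 85–250): the box rolls straight, with its rear just ahead of the fingers. Continuing.

>>> step_arm --motion '[{"slide":[7,0,2.6],"dr":[0,0,0],"jaw":45},{"slide":[15,0,5.5],"dr":[0,0,0],"jaw":45},{"slide":[24,-0.2,8.7],"dr":[0,0,0],"jaw":45},{"slide":[33,-0.3,12],"dr":[0,0,0],"jaw":45},{"slide":[42,-0.4,15.3],"dr":[0,0,0],"jaw":45},{"slide":[50,-0.5,18.2],"dr":[0,0,0],"jaw":45},{"slide":[57,-0.6,20.7],"dr":[0,0,0],"jaw":45},{"slide":[63,-0.6,22.9],"dr":[0,0,0],"jaw":45}]'

```text
clock: 6.2
position: [517.5, 159.0, 87.2]
ee_rot: [0.72, -0.672, 0.127, 0.119]
contact_force: [-0.9, -0.6, 0.3]
gripper_width: 44.9
grasp_force: 0.4
```

>>> step_arm --motion '[{"slide":[6,0,2.2],"dr":[0,0,0],"jaw":45},{"slide":[12,0,4.4],"dr":[0,0,0],"jaw":45},{"slide":[18,-0.2,6.6],"dr":[0,0,0],"jaw":45},{"slide":[24,-0.3,8.7],"dr":[0,0,0],"jaw":45},{"slide":[30,-0.4,10.9],"dr":[0,0,0],"jaw":45},{"slide":[36,-0.5,13.1],"dr":[0,0,0],"jaw":45},{"slide":[42,-0.6,15.3],"dr":[0,0,0],"jaw":45},{"slide":[48,-0.6,17.5],"dr":[0,0,0],"jaw":45}]'

```text
clock: 7.2
position: [521.8, 108.1, 87.3]
ee_rot: [0.72, -0.672, 0.127, 0.119]
contact_force: [1.3, 2.1, -0.9]
gripper_width: 45.0
grasp_force: 0.9
```

```bash
python3 - <<'E'
from h import *
import cv2
s=arm.read_state();print(wt(s["position"]),s["contact_force"],rel(tw([0,0,87]),orient(20)))
cv2.imwrite("pics/t5.png",cv2.resize(optics.get_image("top")[165:245,235:425],None,fx=4.2,fy=4.2,interpolation=cv2.INTER_CUBIC))
E
```

```text
[  0.29033509 102.32624875  87.30298464] [ 1.25863113  2.10738166 -0.85138612] ([96.0, -0.2, 35.3], [0.01, -0.0, -0.03])
```

View pics/t5.png

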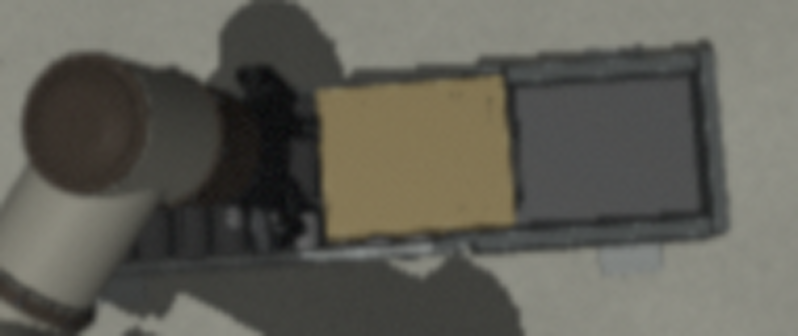

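Cover now at crop (318–515, 75–240): its front is in the bay mouth, straight. Going on at ~45 mm/s.

>>> step_arm --motion '[{"slide":[5,0,1.8],"dr":[0,0,0],"jaw":45},{"slide":[10,0,3.6],"dr":[0,0,0],"jaw":45},{"slide":[15,0,5.5],"dr":[0,0,0],"jaw":45},{"slide":[20,0,7.3],"dr":[0,0,0],"jaw":45},{"slide":[25,0,9.1],"dr":[0,0,0],"jaw":45},{"slide":[30,0,10.9],"dr":[0,0,0],"jaw":45},{"slide":[35,0,12.7],"dr":[0,0,0],"jaw":45},{"slide":[40,0,14.6],"dr":[0,0,0],"jaw":45}]'

```text
clock: 8.25
position: [524.3, 65.8, 87.1]
ee_rot: [0.72, -0.672, 0.127, 0.119]
contact_force: [-1.6, 2.8, 1.4]
gripper_width: 44.6
grasp_force: 1.1
```

>>> step_arm --motion '[{"slide":[5,0,1.8],"dr":[0,0,0],"jaw":45},{"slide":[10,0,3.6],"dr":[0,0,0],"jaw":45},{"slide":[15,0,5.5],"dr":[0,0,0],"jaw":45},{"slide":[20,0,7.3],"dr":[0,0,0],"jaw":45},{"slide":[25,0,9.1],"dr":[0,0,0],"jaw":45},{"slide":[30,0,10.9],"dr":[0,0,0],"jaw":45},{"slide":[35,0,12.7],"dr":[0,0,0],"jaw":45},{"slide":[40,0,14.6],"dr":[0,0,0],"jaw":45}]'

```text
clock: 9.25
position: [527.6, 23.8, 87.0]
ee_rot: [0.72, -0.672, 0.127, 0.118]
contact_force: [-2.2, 5.6, -0.1]
gripper_width: 45.3
grasp_force: 2.5
```

>>> step_arm --motion '[{"slide":[5,0,1.8],"dr":[0,0,0],"jaw":45},{"slide":[10,0,3.6],"dr":[0,0,0],"jaw":45},{"slide":[15,0,5.5],"dr":[0,0,0],"jaw":45},{"slide":[20,0,7.3],"dr":[0,0,0],"jaw":45},{"slide":[24,0,8.7],"dr":[0,0,0],"jaw":45},{"slide":[28,0,10.2],"dr":[0,0,0],"jaw":45},{"slide":[32,0,11.6],"dr":[0,0,0],"jaw":45},{"slide":[34,0,12.4],"dr":[0,0,0],"jaw":45}]'

```text
clock: 10.25
position: [530.7, -11.5, 86.8]
ee_rot: [0.72, -0.672, 0.127, 0.117]
contact_force: [-1.0, 5.8, -1.9]
gripper_width: 44.8
grasp_force: 3.3
```

```bash
python3 - <<'E'
from h import *
s=arm.read_state();print(wt(s["position"]),s["contact_force"],rel(tw([0,-55,87]),orient(20)))
E
```

```text
[  0.44577164 -17.60817458  86.75541108] [-0.97272965  5.77201928 -1.90973781] ([35.3, 0.3, 12.5], [-0.01, 0.02, -0.03])
```

>>> step_arm --motion '[{"slide":[3,0,1],"dr":[0,0,0],"jaw":45},{"slide":[6,0,2],"dr":[0,0,0],"jaw":45},{"slide":[9,0,3.1],"dr":[0,0,0],"jaw":45},{"slide":[12,0,4.2],"dr":[0,0,0],"jaw":45},{"slide":[15,0,5.2],"dr":[0,0,0],"jaw":45},{"slide":[18,0,6.3],"dr":[0,0,0],"jaw":45},{"slide":[20,0,7],"dr":[0,0,0],"jaw":45},{"slide":[22,0,7.7],"dr":[0,0,0],"jaw":45}]'

```text
clock: 11.25
position: [532.2, -34.8, 87.0]
ee_rot: [0.72, -0.672, 0.127, 0.117]
contact_force: [-1.9, 7.1, -1.9]
gripper_width: 45.0
grasp_force: 3.4
```

>>> step_arm --motion '[{"slide":[1,0,0.3],"dr":[0,0,0],"jaw":45},{"slide":[2,0,0.7],"dr":[0,0,0],"jaw":45},{"slide":[3,0,1],"dr":[0,0,0],"jaw":45},{"slide":[4,0,1.4],"dr":[0,0,0],"jaw":45},{"slide":[5,0,1.7],"dr":[0,0,0],"jaw":45},{"slide":[6,0,2.1],"dr":[0,0,0],"jaw":45},{"slide":[7,0,2.4],"dr":[0,0,0],"jaw":45},{"slide":[8,0,2.8],"dr":[0,0,0],"jaw":45}]'

```text
clock: 12.25
position: [532.6, -43.4, 87.0]
ee_rot: [0.72, -0.672, 0.127, 0.117]
contact_force: [-1.2, 6.2, -1.9]
gripper_width: 45.5
grasp_force: 3.1
```

>>> step_arm --motion '[{"slide":[0.6,0,0.2],"dr":[0,0,0],"jaw":45},{"slide":[1.2,0,0.4],"dr":[0,0,0],"jaw":45},{"slide":[1.8,0,0.6],"dr":[0,0,0],"jaw":45},{"slide":[2.4,0,0.8],"dr":[0,0,0],"jaw":45},{"slide":[3,0,1],"dr":[0,0,0],"jaw":45},{"slide":[3.6,0,1.2],"dr":[0,0,0],"jaw":45},{"slide":[4.2,0,1.4],"dr":[0,0,0],"jaw":45},{"slide":[4.8,0,1.7],"dr":[0,0,0],"jaw":45}]'

```text
clock: 13.25
position: [534.0, -45.0, 87.0]
ee_rot: [0.72, -0.672, 0.127, 0.113]
contact_force: [-9.8, 25.8, 2.2]
gripper_width: 45.0
grasp_force: 13.2
```

Force rose to ~26 N and motion stopped at the expected place: it's at the end stop. Backing off and raising, then checking.

>>> step_arm --motion '[{"slide":[-4,0,-1.5],"dr":[0,0,0],"jaw":45},{"slide":[-12,0,-4.4],"dr":[0,0,0],"jaw":45},{"slide":[-23,0,-8.5],"dr":[0,0,0],"jaw":30},{"slide":[-20,0,-25],"dr":[0,0,0],"jaw":0},{"slide":[-12,0,-50],"dr":[0,0,0],"jaw":0},{"slide":[-3,0,-75],"dr":[0,-0.8,0],"jaw":0},{"slide":[2,0,-90],"dr":[0,-1.7,0],"jaw":0},{"slide":[2,0,-92],"dr":[0,-2.5,0],"jaw":0}]'

```text
clock: 14.25
position: [531.1, -19.1, 176.7]
ee_rot: [0.731, -0.682, -0.0, -0.003]
contact_force: [-0.1, -0.4, 0.3]
gripper_width: 0.1
grasp_force: 0.0
```

```bash
python3 - <<'E'
from h import *
import cv2
s=arm.read_state();print(wt(s["position"]),s["contact_force"],rel(tw([0,0,180]),orient(0)))
a=optics.get_image("scene");b=optics.get_image("top")
f=lambda i:cv2.resize(i,None,fx=4,fy=4,interpolation=cv2.INTER_CUBIC)
A=f(a[180:275,235:345]);B=f(b[160:245,300:415]) 
h=max(A.shape[0],B.shape[0]); w=lambda i:cv2.copyMakeBorder(i,0,h-i.shape[0],0,0,0)
I=np.hstack([w(A),w(B)]);I=cv2.convertScaleAbs(I,alpha=1.6);print(A.shape,B.shape)
cv2.imwrite("pics/j6.png",cv2.resize(I,None,fx=.88,fy=.88))
for x,y in((0,-60),(-55,-60),(55,-60),(0,-200)):print(x,y,pix("top",tw([x,y,119.4])),pix("scene",tw([x,y,124.4])))
E
```

```text
[  0.28772145 -25.19473871 176.68850487] [-0.07426622 -0.4475365   0.28850796] ([-25.2, 0.4, -3.2], [-0.03, 0.03, -0.03])
(380, 440, 3) (340, 460, 3)
0 -60 [[359.84646188 199.5248243 ]] [[293.41922628 208.77829456]]
-55 -60 [[361.47690642 216.91331658]] [[283.42908746 198.18304736]]
55 -60 [[358.23086521 182.29468282]] [[303.78667436 219.77370487]]
0 -200 [[404.15989915 195.85495811]] [[255.93672905 230.88918525]]
```

View pics/j6.png

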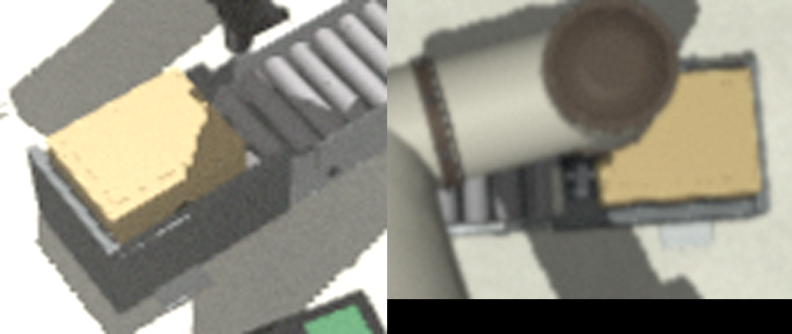

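Left half (scene) shows the box home in the bay, with its front edge at the stop (~110,245). In the right half the cover's front edge (~757,130) meets the stop's face, and the catch is hidden by shadow and arm. I'll move over end_s and check the catch from above before pressing.

>>> step_arm --motion '[{"slide":[12,0,0],"dr":[0,0,0],"jaw":0},{"slide":[35,0,0],"dr":[0,0,0],"jaw":0},{"slide":[62,0,0],"dr":[0,0,0],"jaw":0},{"slide":[90,0,4],"dr":[0,0,0],"jaw":0},{"slide":[115,0,10],"dr":[0,0,0],"jaw":0},{"slide":[138,0,20],"dr":[0,0,0],"jaw":0},{"slide":[154,0,30],"dr":[0,0,0],"jaw":0},{"slide":[161,0,36],"dr":[0,0,0],"jaw":0}]'

```text
clock: 15.35
position: [540.4, -180.9, 137.4]
ee_rot: [0.731, -0.683, -0.001, 0.001]
contact_force: [-0.5, -0.2, -0.7]
gripper_width: -0.2
grasp_force: 0.0
```

```bash
python3 - <<'E'
from h import *
import cv2
s=arm.read_state();print(wt(s["position"]),s["contact_force"],rel(tw([0,-186.5,126]),orient(0)))
b=optics.get_image("top")[170:235,315:415]
np.save("pics/b.npy",b)
cv2.imwrite("pics/c7.png",cv2.convertScaleAbs(cv2.resize(b,None,fx=8,fy=8,interpolation=cv2.INTER_CUBIC),alpha=2.2))
for y in(-20,-30,-45,-60):print(y,[((pix("top",tw([x,y,z]))[0]-[315,170]+.5)*8).round() .tolist() for x,z in((-13,50),(13,50),(13,56))])
E
```

```text
[  -2.22146588 -187.25740965  137.37495837] [-0.53893242 -0.16643028 -0.73432642] ([-0.8, -2.2, 11.4], [0.02, -0.0, -0.04])
-20 [[254.0, 300.0], [248.0, 238.0], [249.0, 236.0]]
-30 [[278.0, 298.0], [272.0, 236.0], [273.0, 234.0]]
-45 [[314.0, 295.0], [308.0, 233.0], [310.0, 231.0]]
-60 [[350.0, 292.0], [344.0, 230.0], [346.0, 228.0]]
```

View pics/c7.png

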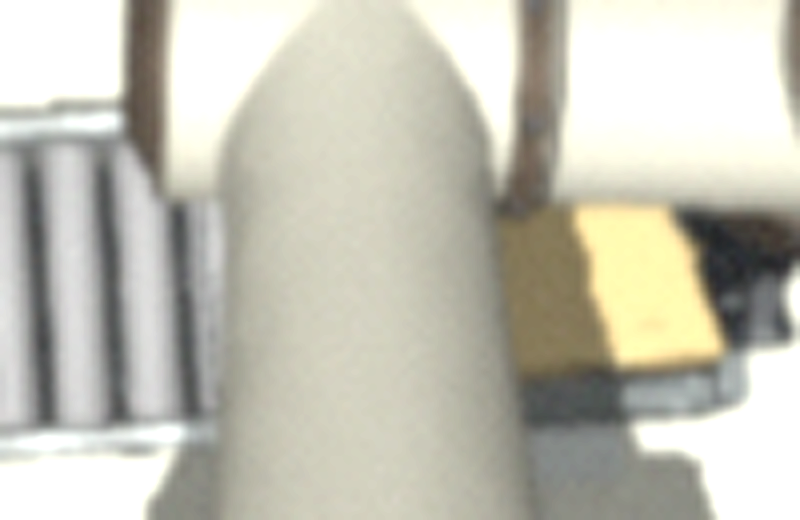

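The arm hides the catch here. Still, the hard stop at ~26 N at the computed home position, with the front edge at the stop's face, says it's home. I'll recheck the catch numerically once the arm is clear. Pressing end_s slowly.

>>> step_arm --motion '[{"slide":[0,-1,3],"dr":[0,0,0],"jaw":0},{"slide":[-0.5,-2,7],"dr":[0,0,0],"jaw":0},{"slide":[-0.5,-2,10],"dr":[0,0,0],"jaw":0},{"slide":[-0.5,-2,11.5],"dr":[0,0,0],"jaw":0},{"slide":[-0.5,-2,12.5],"dr":[0,0,0],"jaw":0},{"slide":[-0.5,-2,13.5],"dr":[0,0,0],"jaw":0},{"slide":[-0.5,-2,14.5],"dr":[0,0,0],"jaw":0},{"slide":[-0.5,-2,15.5],"dr":[0,0,0],"jaw":0}]'

```text
clock: 16.4
position: [543.3, -179.9, 123.9]
ee_rot: [0.731, -0.683, 0.0, 0.0]
contact_force: [-1.9, 0.3, 6.0]
gripper_width: 0.1
grasp_force: 2.8
```

>>> step_arm --motion '[{"slide":[0,0,0.6],"dr":[0,0,0],"jaw":0},{"slide":[0,0,1.2],"dr":[0,0,0],"jaw":0},{"slide":[0,0,1.8],"dr":[0,0,0],"jaw":0},{"slide":[0,0,2.4],"dr":[0,0,0],"jaw":0},{"slide":[0,0,3],"dr":[0,0,0],"jaw":0},{"slide":[0,0,3.6],"dr":[0,0,0],"jaw":0},{"slide":[0,0,4.2],"dr":[0,0,0],"jaw":0},{"slide":[0,0,4.2],"dr":[0,0,0],"jaw":0}]'

```text
clock: 17.4
position: [544.0, -180.5, 121.8]
ee_rot: [0.731, -0.682, 0.002, -0.0]
contact_force: [-2.8, -0.8, 12.8]
gripper_width: -0.1
grasp_force: 5.7
```

>>> step_arm --motion '[{"slide":[0,0,0.5],"dr":[0,0,0],"jaw":0},{"slide":[0,0,1],"dr":[0,0,0],"jaw":0},{"slide":[0,0,1.5],"dr":[0,0,0],"jaw":0},{"slide":[0,0,2],"dr":[0,0,0],"jaw":0},{"slide":[0,0,2.5],"dr":[0,0,0],"jaw":0},{"slide":[0,0,3],"dr":[0,0,0],"jaw":0},{"slide":[0,0,3.5],"dr":[0,0,0],"jaw":0},{"slide":[0,0,3.5],"dr":[0,0,0],"jaw":0}]'

```text
clock: 18.4
position: [543.4, -180.0, 116.0]
ee_rot: [0.731, -0.683, 0.001, -0.0]
contact_force: [0.1, -0.4, 3.3]
gripper_width: -0.1
grasp_force: 2.0
```

>>> step_arm --motion '[{"slide":[0,0,0.5],"dr":[0,0,0],"jaw":0},{"slide":[0,0,1],"dr":[0,0,0],"jaw":0},{"slide":[0,0,1.5],"dr":[0,0,0],"jaw":0},{"slide":[0,0,2],"dr":[0,0,0],"jaw":0},{"slide":[0,0,2.5],"dr":[0,0,0],"jaw":0},{"slide":[0,0,3],"dr":[0,0,0],"jaw":0},{"slide":[0,0,3.5],"dr":[0,0,0],"jaw":0},{"slide":[0,0,3.5],"dr":[0,0,0],"jaw":0}]'

```text
clock: 19.4
position: [543.6, -180.1, 115.6]
ee_rot: [0.731, -0.682, 0.001, 0.0]
contact_force: [-6.4, 2.0, 18.6]
gripper_width: -0.1
grasp_force: 9.6
```

end_s clicked and sits hard on the rim. On to end_n.

>>> step_arm --motion '[{"slide":[0,0,-8],"dr":[0,0,0],"jaw":0},{"slide":[-4,0,-22],"dr":[0,0,0],"jaw":0},{"slide":[-20,0,-34],"dr":[0,0,0],"jaw":0},{"slide":[-45,0,-34],"dr":[0,0,0],"jaw":0},{"slide":[-72,0,-34],"dr":[0,0,0],"jaw":0},{"slide":[-95,0,-34],"dr":[0,0,0],"jaw":0},{"slide":[-110,0,-34],"dr":[0,0,0],"jaw":0},{"slide":[-113,0,-32],"dr":[0,0,0],"jaw":0}]'

```text
clock: 20.4
position: [535.5, -65.8, 144.3]
ee_rot: [0.731, -0.682, 0.0, -0.0]
contact_force: [-0.2, -0.4, -0.7]
gripper_width: -0.4
grasp_force: 0.0
```

```bash
python3 - <<'E'
from h import *
s=arm.read_state();print(wt(s["position"]),s["contact_force"],rel(tw([0,-73.5,126]),orient(0)))
E
```

```text
[  1.25378954 -72.11939596 144.26143804] [-0.17678982 -0.42976086 -0.65791018] ([1.4, 1.3, 18.3], [-0.0, -0.0, -0.02])
```

>>> step_arm --motion '[{"slide":[0.5,0.5,5],"dr":[0,0,0],"jaw":0},{"slide":[1,1,11],"dr":[0,0,0],"jaw":0},{"slide":[1.4,1.3,16],"dr":[0,0,0],"jaw":0},{"slide":[1.4,1.3,18],"dr":[0,0,0],"jaw":0},{"slide":[1.4,1.3,19.5],"dr":[0,0,0],"jaw":0},{"slide":[1.4,1.3,21],"dr":[0,0,0],"jaw":0},{"slide":[1.4,1.3,22.3],"dr":[0,0,0],"jaw":0},{"slide":[1.4,1.3,23.5],"dr":[0,0,0],"jaw":0}]'

```text
clock: 21.4
position: [534.6, -68.5, 122.6]
ee_rot: [0.731, -0.682, 0.001, -0.0]
contact_force: [-3.5, 1.1, 12.0]
gripper_width: 0.1
grasp_force: 6.1
```

>>> step_arm --motion '[{"slide":[0,0,0.5],"dr":[0,0,0],"jaw":0},{"slide":[0,0,1],"dr":[0,0,0],"jaw":0},{"slide":[0,0,1.5],"dr":[0,0,0],"jaw":0},{"slide":[0,0,2],"dr":[0,0,0],"jaw":0},{"slide":[0,0,2.5],"dr":[0,0,0],"jaw":0},{"slide":[0,0,3],"dr":[0,0,0],"jaw":0},{"slide":[0,0,3.5],"dr":[0,0,0],"jaw":0},{"slide":[0,0,4],"dr":[0,0,0],"jaw":0}]'

```text
clock: 22.4
position: [534.3, -68.5, 116.2]
ee_rot: [0.731, -0.683, 0.0, 0.0]
contact_force: [1.0, 0.0, 0.0]
gripper_width: 0.0
grasp_force: 0.0
```

Clicked; bring it firmly on to the rim.

>>> step_arm --motion '[{"slide":[0,0,0.5],"dr":[0,0,0],"jaw":0},{"slide":[0,0,1],"dr":[0,0,0],"jaw":0},{"slide":[0,0,1.5],"dr":[0,0,0],"jaw":0},{"slide":[0,0,2],"dr":[0,0,0],"jaw":0},{"slide":[0,0,2.5],"dr":[0,0,0],"jaw":0},{"slide":[0,0,3],"dr":[0,0,0],"jaw":0},{"slide":[0,0,3.5],"dr":[0,0,0],"jaw":0},{"slide":[0,0,3.8],"dr":[0,0,0],"jaw":0}]'

```text
clock: 23.4
position: [534.3, -68.5, 114.6]
ee_rot: [0.731, -0.682, 0.0, 0.0]
contact_force: [-4.6, 1.6, 11.7]
gripper_width: 0.1
grasp_force: 6.1
```

>>> step_arm --motion '[{"slide":[0,0,-10],"dr":[0,0,0],"jaw":0},{"slide":[0,0,-35],"dr":[0,0,0],"jaw":0},{"slide":[0,-20,-70],"dr":[0,0,0],"jaw":0},{"slide":[-30,10,-110],"dr":[0,0,0],"jaw":0},{"slide":[-75,30,-150],"dr":[0,0,0],"jaw":0},{"slide":[-125,50,-170],"dr":[0,0,0],"jaw":0},{"slide":[-175,70,-180],"dr":[0,0,0],"jaw":0},{"slide":[-225,80,-180],"dr":[0,0,0],"jaw":0}]'

```text
clock: 24.4
position: [438.5, 152.1, 294.3]
ee_rot: [0.731, -0.683, 0.0, -0.002]
contact_force: [0.5, 1.4, -0.3]
gripper_width: -0.1
grasp_force: 0.0
```

```bash
python3 - <<'E'
from h import *
import cv2
b=optics.get_image("top");cv2.imwrite("pics/final_top.png",b)
cv2.imwrite("pics/final_scene.png",optics.get_image("scene"))
o=cv2.imread("pics/top0.png")
p=lambda x,y,z:pix("top",tw([x,y,z]))[0].round(1)
print("rear edge cover px",p(0,-60,114.5),"stop",p(0,-200,114.5),"catch tip",p(0,-57,56),"bay floor start",p(0,-30,49.5))
print("gray cols 340..412")
for r in(190,196,199,202,205,210):print(r,cv2.cvtColor(b,6)[r,338:412].tolist())
print("hsv sat row 199",cv2.cvtColor(b,40)[199,338:412,1].tolist())
print("before"); 
for r in(196,199,202,205):print(r,cv2.cvtColor(o,6)[r,338:412].tolist())
E
```

```text
rear edge cover px [359.7 199.7] stop [403.8 196.1] catch tip [357.2 202. ] bay floor start [348.9 202.9]
gray cols 340..412
190 [45, 60, 79, 95, 94, 83, 71, 65, 85, 112, 89, 78, 79, 80, 79, 79, 78, 79, 76, 65, 68, 94, 106, 112, 114, 112, 114, 114, 114, 114, 114, 114, 115, 113, 114, 113, 114, 113, 114, 113, 114, 114, 113, 113, 113, 113, 114, 113, 112, 114, 112, 113, 114, 113, 113, 113, 112, 112, 113, 113, 112, 112, 113, 112, 110, 105, 85, 85, 108, 133, 139, 140, 140, 140]
196 [61, 76, 82, 94, 98, 90, 74, 61, 85, 117, 104, 84, 81, 79, 80, 79, 79, 78, 78, 68, 59, 78, 109, 115, 114, 114, 114, 113, 114, 115, 115, 114, 115, 113, 115, 114, 114, 114, 113, 113, 114, 115, 114, 113, 114, 114, 113, 115, 114, 114, 114, 113, 113, 114, 114, 113, 114, 113, 114, 112, 113, 111, 108, 111, 112, 104, 83, 78, 97, 129, 141, 142, 141, 139]
199 [56, 74, 80, 96, 99, 92, 79, 66, 85, 111, 91, 77, 77, 80, 80, 79, 80, 83, 80, 70, 59, 77, 105, 114, 115, 115, 114, 115, 115, 115, 114, 114, 114, 114, 115, 113, 115, 115, 114, 114, 114, 114, 116, 114, 115, 114, 114, 114, 113, 114, 113, 114, 113, 112, 114, 112, 113, 11
[... 1993 characters left out ...]
, 79, 79, 79, 73, 54, 40, 41, 58, 74, 78, 92, 120, 138, 142, 143, 142]
202 [56, 80, 91, 94, 87, 91, 83, 74, 89, 100, 103, 103, 104, 103, 102, 102, 102, 101, 97, 81, 69, 77, 82, 81, 80, 80, 81, 81, 81, 82, 80, 80, 81, 80, 80, 80, 81, 80, 81, 81, 81, 81, 81, 80, 80, 80, 80, 80, 80, 80, 79, 79, 80, 80, 79, 80, 79, 80, 79, 80, 80, 76, 59, 44, 39, 51, 73, 79, 85, 108, 133, 141, 142, 142]
205 [57, 78, 92, 95, 89, 92, 86, 77, 85, 99, 105, 102, 105, 104, 103, 103, 103, 103, 101, 93, 88, 81, 81, 81, 80, 81, 80, 81, 81, 81, 80, 80, 81, 80, 81, 80, 81, 80, 80, 81, 80, 81, 81, 80, 80, 81, 81, 80, 81, 79, 79, 80, 80, 80, 80, 80, 80, 80, 79, 80, 80, 76, 68, 48, 39, 52, 76, 78, 81, 101, 132, 141, 142, 142]
```

Cover n at 114.6 mm (expected 114.5). s at 115.6 mm fits the rim once you allow for the tilt while the rear end was still up. The catch plate's pixels and tip (col ~357) match the untouched "up" state, just behind the rear wall (col ~359). Handing in.

```bash
python3 -c "
from bench import arm
print(arm.job_done())"
```

```text
the job is handed in; nothing more can be done
None
```

The job is handed in at about 24.5 s: the box is home against the end stop, both cover ends clicked down onto the rim, and the catch looks up behind the rear wall, judged from pixel values in the top view because I had no picture views left; no reading at the end of a move went above about 28 N.

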